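Rock the tilt gauge to its index on the abutment stud

ROBOT

A 7-joint arm with a two-finger parallel gripper is mounted at the origin on a cart in front of the work surface, level with it; the furniture and walls round the work are solid. World frame = base frame: x ahead of the robot, y to its left, z up, the work surface at z = 0. Lengths are in m, angles in rad, forces in N, time in s.
With the tool pointing down it reaches from about 0.4 to 0.85 m from the base axis. Payload 4.4 kg.
Tool frame: the origin (TCP) lies on the centre line of the jaws, within the pads' length; the fingertips stand 11 mm ahead of it and the grasp point (between the pads) lies 8 mm behind it; z points along the fingers, y is the line along which they close (so a half turn about z gives the same grasp; the last joint's range is limited). The gripper opens to 94 mm and grips with 3 to 60 N. Pads are 16 mm wide; open, the fingers measure 119 mm over their backs; the gripper's body (75 mm by 177 mm) begins 78 mm behind the grasp point.
Start: joints at [1.17, 0.628, 0.038, 1.517, -0.027, 0.996, -0.02], TCP at [0.214, -0.614, 0.216] pointing down, gripper open.
Joint ranges: [-3.06, 3.06], [-0.37, 2.12], [-1.25, 1.32], [0.18, 2.47], [-1.1, 4.24], [0.23, 1.98], [-2.94, 2.94]. Speed limits (rad/s): [2.57, 2.57, 3.14, 3.14, 3.14, 3.14, 3.14].

INTERFACE

Orientations are given as a 3x3 rotation matrix whose columns are the frame's x, y, z axes.
In Python, from rig import telemetry, snapshot, camera_params, workorder gives the robot as it stands. The module is installed in compiled form; this text tells all that it offers.
- The arm moves only by the tool jog_arm, never from a script. Its argument "plan" is a list of rows, each a list of 7 numbers: the shift along the world's x, y, z in m, then the turn, a rotation vector about the world's x, y, z in degrees, then the finger opening in m, from 0 to 0.094. In form: [[x, y, z, wx, wy, wz, jaw], ...]. A call has 1 to 12 rows; each row is the pose to reach, as a shift and turn from the pose commanded when the call began; what a row does not reach only later rows make up. A row lasts 1/8 s, in which the tool goes at most 62.5 mm and 10.7 degrees, less where a joint would pass 70% of its speed; a pose out of reach is approached as far as the arm can. A call with a gripper value outside its range is refused whole. The fingers move at their own pace and stop on an object; the grip force is fixed at half the most. Time passes only in rows, so rows that repeat a pose let the fingers close. It gives the time, the measured TCP pose, the force, the opening and the grip force at its end, in the units of the state.
- telemetry.state(): the state, without advancing time (a new reading comes with each control period).
- snapshot(name): name is "side" or "top"; returns the picture (384x512x3 uint8, blue, green, red); there is no depth.
- camera_params(name): a dict with "mtx" (3x3 intrinsics, pixels), "eye" and "orientation" of the camera in the world. Camera axes: x right, y down, z forward; pixel columns grow to the right and rows downward; lengths in m; the calibration is good to about 2 mm. A picture is of the moment at which its call begins. camera_params takes no time and is no camera call.
- workorder.hand_in(): hands the job in; it is judged then, once.
The state is a dict: "time_s": time; "qpos": joint angles; "joint_velocities": joint speeds; "joint_efforts": joint torques, N m; "ee_pos": TCP position; "tcp_rot": TCP orientation; "ft_force": force on the tool from outside, world axes, zero at the start; "moment": the same for the moment, N m; "gripper_width": finger opening in m; "gripper_force": force on a finger pad.
Only numpy, scipy, OpenCV 4.12 (cv2) and the standard library are available. Lean on these libraries where they do the work, as an engineer would, in place of code of your own. Each camera call takes 0.05 s, during which the arm holds its last target. There are 200 camera calls.

TASK

Flip the dust cap of the small stand fully back off its stud, pick up the tilt gauge by its black neck and first set it level on the stud. Then rock it sideways on the stud until its freely hanging pointer settles on the index rider, and finish like that: still gripping the gauge, still resting on the stud, pointer at rest on the index. Leave the cast, the jar and the dish where they are.

Things in the scene. Friction and masses are not known exactly. Their poses are not given: they have to be found in the camera images.
- stand: Small metal stand fixed to the desk: plate 70 x 64 x 8 mm with an upright round collar 42 mm across, 30 mm high. Origin: centre of its underside, on the stud's axis. z is up; its front is -x, the cap's hinge is on its +x side. It may be turned up to 0.25 rad about z.
- stud_top (a point): Top of the unpressed stud, on the stand's axis, 54 mm above the desk (fixed to the stand). The stud, under the cap, is a steel pin 20 mm thick with a round top (radius 10 mm), 24 mm out of the collar; a lump 7.5 mm to its -y side, 3.5 mm lower at its top, makes it uneven. It is sprung: sinks straight down up to 6 mm at 0.8 N per mm.
- cap (a joint): Dust cap over the stud, hinged on a level axis along the stand's y, 24 mm behind (+x of) the stud's axis, 30 mm above the desk. 0 shut, grows as it tips up and back to +x, 2.0 fully open (rad). Starts nearly shut. Light (30 g), friction hinge (0.014 N m): it stays where left. Opens by pushing its fin to +x, pressing down behind the hinge, then pushing the raised rim on to +x.
- cap_top (a point): Centre of the cap's closed top, moves with it; 71 mm above the desk when shut. The cap is an upside-down dark grey cup 40 mm across, 31 to 71 mm above the desk, with a lip at its front rim and on top a thumb fin 18 mm wide (y), 8 thick (x), 23 high, 8 mm to +x of the stud's axis, its top 94 mm above the desk. Open, it stands behind the hinge axis, up to 76 mm high.
- gauge: Tilt gauge, about 0.2 kg, 126 mm tall, loose on the desk. Origin: centre of the underside of its flat foot (30 mm in x, 44 in y, 10 high). Above it a round dial housing, 72 mm across (y, z), 18 mm thick (x), centre 50 mm up, its open face with pointer and index to the gauge's -x. On top a black neck 16 mm (x) by 26 mm (y), from 84 to 126 mm up. z is up. Turned up to 0.25 rad about z.
- gauge_grip (a point): Middle of the black neck, 106 mm above the underside of the gauge's foot; grip it across its 26 mm width (gauge y).
- pointer (a joint): Free pendulum pointer in the dial, hinged at the dial's centre about the gauge's x, same sense as the index. 0 when it points to the foot. Settled (about half a second) it hangs plumb, so its value is minus the gauge's turn about its own x axis.
- index (a joint): Index rider, a small black block on the dial's rim, held by friction. Angle on the pointer's scale (rad): 0 at the foot, negative towards the gauge's -y (right, seen from the robot); between -0.42 and -0.20. The pointer stands on it when the gauge leans by this angle, top towards its -y (turned by minus this value about its own x).
- pointer_tip (a point): Tip of the pointer, 28 mm from the dial's centre (z along the pointer, away from its tip).
- index_tip (a point): Inner tip of the index rider, 28 mm from the dial's centre.
- cast: Bystander: plaster tooth cast on a white foot, 64 x 70 x 36 mm; origin centre of underside.
- jar: Bystander: small round lilac jar, 44 mm across, 50 mm high; origin centre of underside.
- dish: Bystander: shallow white porcelain dish, 110 mm across, 33 mm high; origin centre of underside.
Things that resemble listed ones, but are neither listed nor needed, are in the scene too. What is shaped like the stand but green or purple is not meant.

How it is judged:
By the outcome, as a careful person would: the job done as asked, in the order asked, and still so for the second after the job is handed in, while the arm keeps its last pose, push and grip.
It also fails if it takes over 54 s, if anything falls off the work surface, if the arm or the gripper's body presses on something with over 40 N, if the wrist force passes 120 N, or if a joint passes its speed limit or range.

## Working session

There is one attempt and no reset: what is moved stays moved. The work goes in short steps, Python scripts to look and compute and a tool call to move; the robot and the scene stay as the last step left them, time stands still between calls to the robot, and variables do not carry over. Pictures are saved under pics/ and viewed, at most 10 in all, crops included, and the job is handed in when it is done.

Besides the shell and the picture viewer there is one more tool, called after "Request:" as name(argument=value, ...) on one line, values as JSON. jog_arm: Moves the arm, as the interface text tells. Its arguments: {"type":"object","properties":{"plan":{"type":"array"}},"required":["plan"]}

```bash
mkdir -p pics; cat > h.py <<'E'
import numpy as np, cv2
from rig import telemetry, snapshot, camera_params, workorder
def ray(cam,u,v):
    p=camera_params(cam); d=np.linalg.inv(np.array(p["mtx"]))@[u,v,1]
    return np.array(p["eye"]), np.array(p["orientation"])@d
def atz(cam,u,v,z):
    e,d=ray(cam,u,v); return e+d*(z-e[2])/d[2]
def proj(cam,P):
    p=camera_params(cam); c=np.array(p["orientation"]).T@(np.array(P)-p["eye"]); q=np.array(p["mtx"])@c; return q[:2]/q[2]
def tri(u1,u2):
    (a,d),(b,e)=ray("top",*u1),ray("side",*u2)
    s=np.linalg.lstsq(np.c_[d,-e],b-a,rcond=None)[0]; p,q=a+d*s[0],b+e*s[1]
    return (p+q)/2,np.linalg.norm(p-q)
E
python3 - <<'E'
from h import *
for n in("top","side"):
    cv2.imwrite(f"pics/{n}0.png",cv2.resize(snapshot(n),(800,600)))
    p=camera_params(n); print(n,p["eye"],np.round(p["orientation"],3).tolist(),p["mtx"])
s=telemetry.state(); print(s["ee_pos"],np.round(s["tcp_rot"],3).tolist(),s["gripper_width"],s["time_s"])
E
```

```text
top [ 0.28344321 -0.02078345  1.13862751] [[0.048, -0.978, 0.205], [-0.999, -0.048, 0.006], [0.003, -0.205, -0.979]] [[440.14135185   0.         249.92937861]
 [  0.         440.14135185 197.40192112]
 [  0.           0.           1.        ]]
side [ 0.46709901 -0.70515703  0.73352752] [[1.0, 0.001, 0.029], [-0.02, -0.673, 0.74], [0.02, -0.74, -0.673]] [[466.54692027   0.         256.43312959]
 [  0.         466.54692027 184.17900163]
 [  0.           0.           1.        ]]
[ 0.21341794 -0.61337856  0.21567883] [[0.944, 0.329, -0.001], [0.329, -0.944, 0.002], [-0.0, -0.002, -1.0]] 0.09370638181627874 0.1
```

View pics/top0.png

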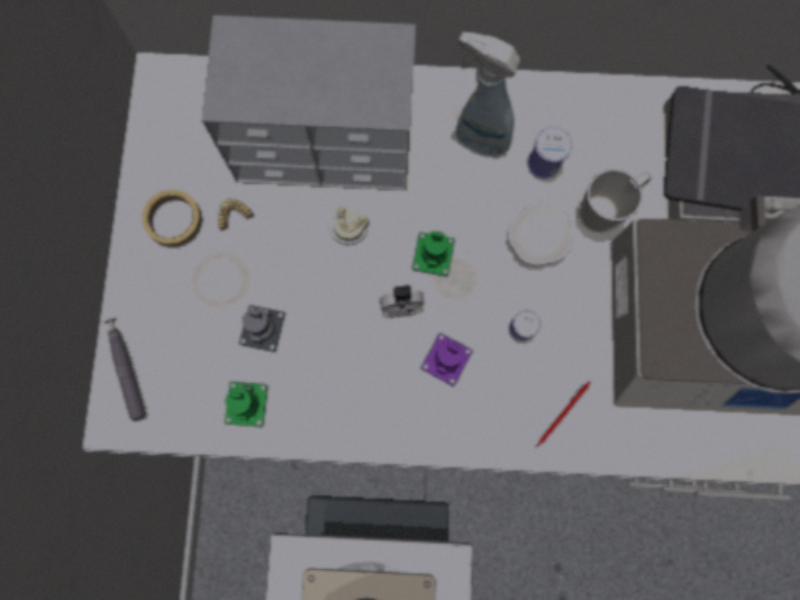

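View pics/side0.png

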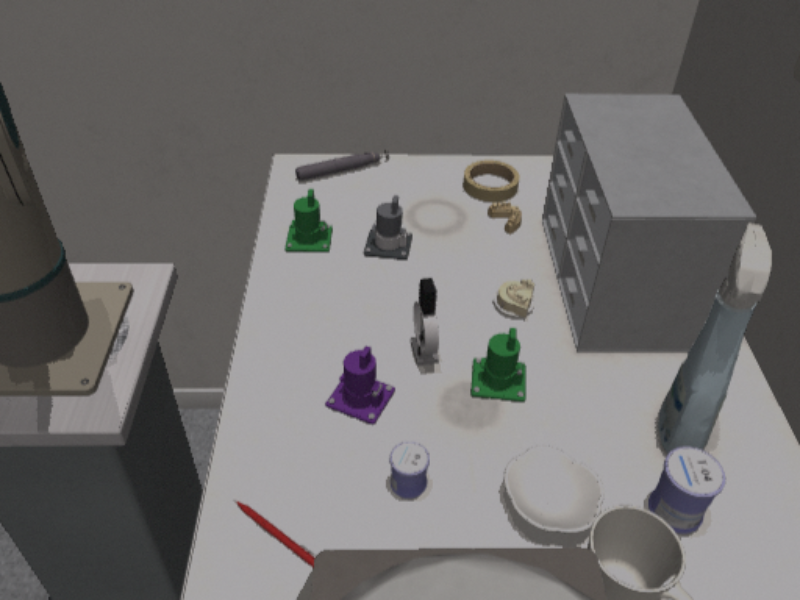

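Top view at 800x600: stand-shaped things are grey (262,327), green (435,252), green (245,403) and purple (447,358). The grey metal one fits because green and purple are excluded. The gauge is at top (402,300), side (427,325). A composite crop of both should confirm this.

```bash
python3 - <<'E'
from h import *
t,s=snapshot("top"),snapshot("side")
f=lambda im,u,v:cv2.resize(im[v:v+50,u:u+66],(396,300),interpolation=cv2.INTER_CUBIC)
# x6 crops
cv2.imwrite("pics/c1.png",np.vstack([np.hstack([f(t,135,185),f(t,225,168)]),np.hstack([f(s,215,120),f(s,240,178)])]))
for c,a in(("top",(262/1.5625,340/1.5625)),("side",(389/1.5625,243/1.5625))): print(atz(c,*a,0.008))
E
```

```text
[0.45659486 0.19752416 0.008     ]
[0.48150571 0.19818777 0.008     ]
```

View pics/c1.png

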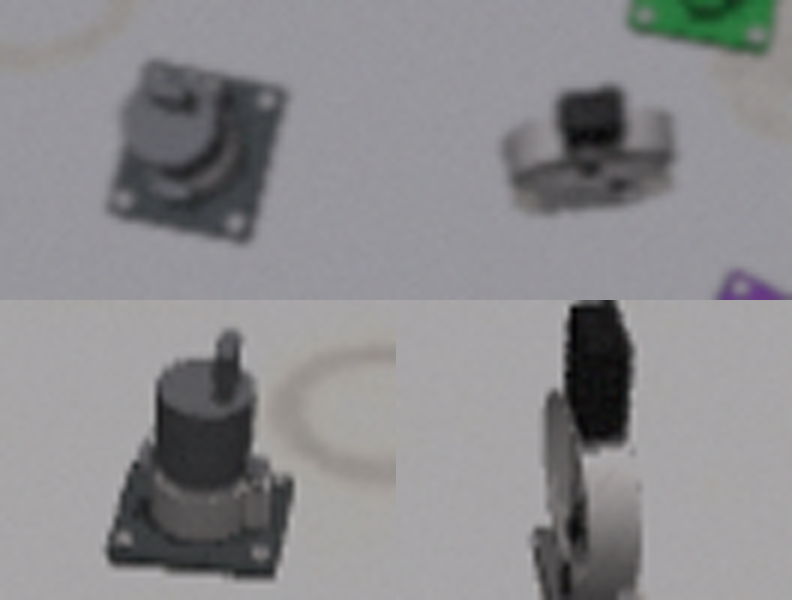

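```bash
cat >> h.py <<'E'
from scipy.optimize import least_squares, minimize
def Rz(a): c,s=np.cos(a),np.sin(a); return np.array([[c,-s,0],[s,c,0],[0,0,1]])
def box(x,y,z): return np.array([[a,b,c] for a in x for b in y for c in z])
E
python3 - <<'E'
from h import *
C=lambda pts,u,v,oy=0:[((a+.5)/6+u-.5,(b-oy+.5)/6+v-.5) for a,b in pts]
L=np.array([[.035,.032,.008],[.035,-.032,.008],[-.035,-.032,.008],[-.035,.032,.008]])
T=C([(148,62),(287,93),(245,240),(107,208)],135,185)
S=C([(275,560),(110,546)],215,120,300) # side: front(-y) edge: x+ , x-
def f(p):
    W=L@Rz(p[2]).T+[p[0],p[1],0]
    r=[proj("top",W[i])-T[i] for i in range(4)]+[proj("side",W[1])-S[0],proj("side",W[2])-S[1]]
    return np.ravel(r)
r=least_squares(f,[.46,.2,0]); print("stand",r.x,np.round(r.fun,1))
for P in([.008,0,.094],[0,0,.071]):
    W=Rz(r.x[2])@P+[r.x[0],r.x[1],0]; print(W,[ (proj(c,W)-o)*6+[0,q] for c,o,q in(("top",(135,185),0),("side",(215,120),300))])
# gauge: neck masks
m={}
for c,(u0,u1,v0,v1) in dict(top=(308//1,0,0,0)).items(): pass
ims={"top":(snapshot("top"),(312-60,340-60,178,198)),"side":(snapshot("side"),(260,286,172,206))}
nb=box((-.008,.008),(-.013,.013),(.084,.126))
for c,(im,(a,b,d,e)) in ims.items():
    k=np.zeros(im.shape[:2],bool); k[d:e,a:b]=im[d:e,a:b].max(2)<60
    n,lab,st,ce=cv2.connectedComponentsWithStats(k.astype(np.uint8)); i=1+np.argmax(st[1:,4]); m[c]=(lab==i).astype(np.uint8); print(c,st[i],ce[i])
def g(p):
    s=0
    for c in m:
        h=cv2.convexHull(np.float32([proj(c,w) for w in nb@Rz(p[2]).T+[p[0],p[1],0]])).reshape(-1,2)
        k=np.zeros((384*4,512*4),np.uint8); cv2.fillConvexPoly(k,np.int32(h*4+1.5),1)
        s+=np.abs(k.astype(int)-cv2.resize(m[c],None,fx=4,fy=4,interpolation=0)).sum()/16
    return s
e0=atz("top",257,187,.11)
b=min((minimize(g,[e0[0],e0[1],y],method="Nelder-Mead",options=dict(initial_simplex=[[e0[0]+i,e0[1]+j,y+k] for i,j,k in((0,0,0),(.01,0,0),(0,.01,0),(0,0,.1))])) for y in(0,.15)),key=lambda r:r.fun)
print("gauge",b.x,b.fun,sum(v.sum() for v in m.values()))
for P in([-.015,.022,0],[-.015,-.022,0],[-.009,0.036,.05],[-.009,-.036,.05]):
    W=Rz(b.x[2])@P+[b.x[0],b.x[1],0]; print((proj("top",W)-(225,168))*6+[396,0])
E
```

```text
stand [ 0.47879046  0.20119645 -0.16386979] [-0.7 -1.1 -0.2 -1.3  0.2  0.1 -0.7  0.3 -0.4  1.5 -1.3  0.8]
[0.48668329 0.19989135 0.094     ] [array([158.43747346,  87.5215243 ]), array([218.89843995, 339.48090133])]
[0.47879046 0.20119645 0.071     ] [array([164.36726223, 117.35302519]), array([198.32793255, 384.95166642])]
top [253 183  10  14  97] [257.2371134  188.89690722]
side [268 178  11  24 215] [273.12093023 189.67906977]
gauge [ 0.52605816 -0.03161604  0.09641787] 84.0625 312
[539.32901356 205.65407226]
[639.27216482 200.98279917]
[505.60352502 170.17442227]
[676.15322254 162.23499396]
```

Confirmed: the grey stand (dark cap with fin) is at about (0.480, 0.199), yaw −0.16. The gauge (pale dial, black neck) is at about (0.526, −0.032). First move: approach the cap's fin with the jaws closed.

Request:
jog_arm(plan=[[0.13,0.16,0.01,0,0,-7,0],[0.267,0.313,0.01,0,0,-14,0],[0.267,0.313,0.01,0,0,-14,0],[0.267,0.313,0.01,0,0,-14,0],[0.267,0.313,0.01,0,0,-20,0],[0.267,0.313,0.01,0,0,-28.4,0],[0.26,0.5,0.01,0,0,-28.4,0],[0.255,0.65,0.01,0,0,-28.4,0],[0.249,0.815,0.01,0,0,-28.4,0],[0.249,0.815,0.01,0,0,-28.4,0],[0.249,0.815,0.01,0,0,-28.4,0],[0.249,0.815,0.01,0,0,-28.4,0]])

```text
time_s: 1.8
ee_pos: [0.4628, 0.0481, 0.2266]
tcp_rot: [[0.987, -0.16, 0.001], [-0.16, -0.987, 0.0], [0.001, -0.0, -1.0]]
ft_force: [0.7, 0.9, 0.9]
gripper_width: 0.0007
gripper_force: 0.0
```

Request:
jog_arm(plan=[[0,0.05,0,0,0,0,0],[0,0.1,-0.02,0,0,0,0],[0,0.15,-0.06,0,0,0,0],[0,0.15,-0.1,0,0,0,0],[0,0.15,-0.1,0,0,0,0],[0,0.15,-0.1,0,0,0,0]])

```text
time_s: 2.55
ee_pos: [0.4637, 0.1956, 0.1274]
tcp_rot: [[0.987, -0.162, 0.001], [-0.162, -0.987, 0.0], [0.001, -0.0, -1.0]]
ft_force: [0.4, 0.4, 0.7]
gripper_width: 0.0005
gripper_force: 0.0
```

```bash
python3 - <<'E'
from h import *
s=telemetry.state(); print(s["ee_pos"],s["time_s"])
f=lambda im,u,v:cv2.resize(im[v:v+66,u:u+66],(396,396),interpolation=cv2.INTER_CUBIC)
cv2.imwrite("pics/c2.png",np.hstack([f(snapshot("top"),130,180),f(snapshot("side"),215,105)]))
E
```

```text
[0.46370358 0.19559761 0.12741821] 2.55
```

View pics/c2.png

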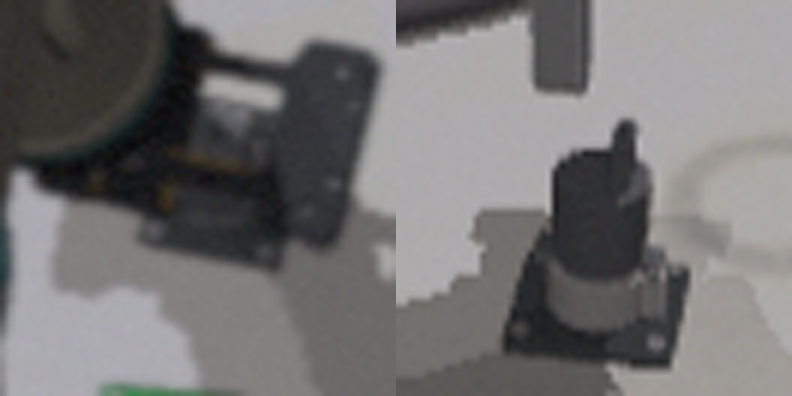

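Finger tip at side crop (560,92), fin tip at (625,122): gap about 24 mm, as computed. Next: push the fin over.

Request:
jog_arm(plan=[[-0.002,0.005,-0.029,0,0,0,0],[0.0114,0.003,-0.029,0,0,0,0],[0.02,0.001,-0.027,0,0,0,0],[0.029,0.0,-0.026,0,0,0,0],[0.0473,-0.0027,-0.027,0,0,0,0],[0.0645,-0.0055,-0.034,0,0,0,0],[0.0772,-0.0075,-0.0435,0,0,0,0],[0.0862,-0.009,-0.056,0,0,0,0],[0.09,-0.0096,-0.065,0,0,0,0],[0.09,-0.0096,-0.065,0,0,0,0]])

```text
time_s: 3.9
ee_pos: [0.5527, 0.1863, 0.0604]
tcp_rot: [[0.987, -0.16, -0.001], [-0.16, -0.987, -0.001], [-0.001, 0.001, -1.0]]
ft_force: [0.4, -0.9, 0.7]
gripper_width: 0.0002
gripper_force: 0.4
```

Request:
jog_arm(plan=[[0,0,0.05,0,0,0,0],[-0.03,0.005,0.075,0,0,0,0],[-0.081,0.013,0.07,0,0,0,0],[-0.081,0.013,0.04,0,0,0,0],[-0.081,0.013,0.013,0,0,0,0],[-0.065,0.0105,0.013,0,0,0,0],[-0.05,0.008,0.013,0,0,0,0],[-0.04,0.0065,0.013,0,0,0,0],[-0.0334,0.0054,0.013,0,0,0,0],[-0.0334,0.0054,0.013,0,0,0,0]])

```text
time_s: 5.15
ee_pos: [0.5113, 0.1932, 0.0746]
tcp_rot: [[0.987, -0.158, -0.016], [-0.158, -0.987, -0.0], [-0.016, 0.003, -1.0]]
ft_force: [-16.1, 2.7, 12.9]
gripper_width: 0.0006
gripper_force: 8.8
```

Request:
jog_arm(plan=[[-0.03,0.003,0,0,0,0,0.04],[-0.03,0.003,0.06,0,0,0,0.08],[-0.03,-0.05,0.12,0,0,0,0.08],[-0.03,-0.1,0.12,0,0,5,0.08],[-0.03,-0.1,0.12,0,0,15,0.08]])

```text
time_s: 5.78
ee_pos: [0.4915, 0.0862, 0.1972]
tcp_rot: [[0.995, 0.097, 0.005], [0.097, -0.995, -0.002], [0.005, 0.003, -1.0]]
ft_force: [-0.8, 0.2, 0.2]
gripper_width: 0.047
gripper_force: 0.0
```

```bash
python3 - <<'E'
from h import *
s=telemetry.state(); print(s["ee_pos"],s["time_s"],s["ft_force"])
t=snapshot("top");d=snapshot("side")
np.save("t.npy",t);np.save("d.npy",d)
f=lambda im,u,v:cv2.resize(im[v:v+48,u:u+64],(396,297),interpolation=cv2.INTER_CUBIC)
cv2.imwrite("pics/c3.png",np.vstack([np.hstack([f(t,135,185),f(t,225,165)]),np.hstack([f(d,215,120),f(d,242,172)])]))
E
```

```text
[0.49154106 0.08615674 0.19716737] 5.775 [-0.82079509  0.21083696  0.22530213]
```

View pics/c3.png

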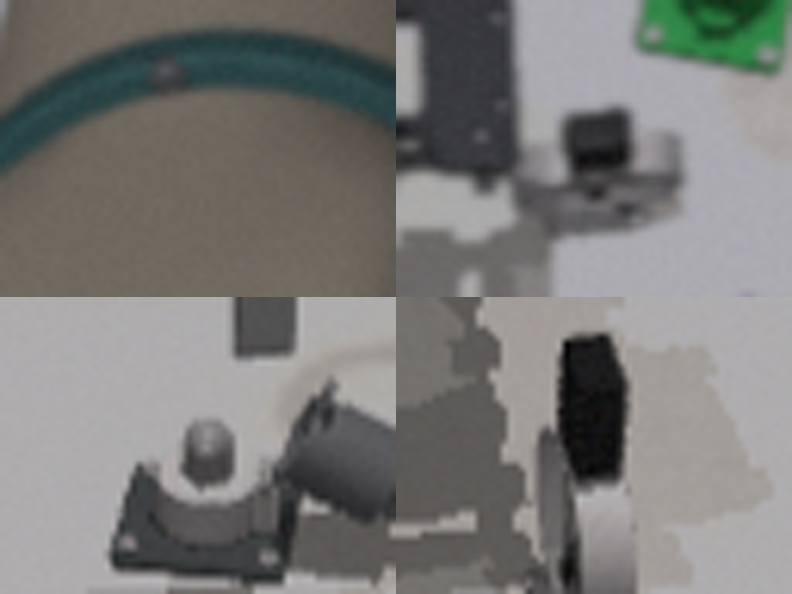

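Cap stands fully back (side crop 345,460) and the bare stud is at (208,420). The gauge is untouched: neck back-top edge in the top crop runs (565,117)–(628,108). Next: refine the gauge and stud positions from these.

```bash
python3 - <<'E'
from h import *
k=6.1875
a=atz("top",225+169/k-.4,165+117/k-.4,.126);b=atz("top",225+232/k-.4,165+108/k-.4,.126)
d=a-b; yaw=np.arctan2(-d[0],d[1]); print(a,b,np.linalg.norm(d),yaw)
c=(a+b)/2-Rz(yaw)@[.008,0,0]; print("gauge from top",c)
# side: top of neck silhouette x-centre -> x at y of gauge
for (u,v),P in (((565,340),[-.008,.013,.126]),((612,335),[.008,.013,.126]),((627,372),[.008,-.013,.126])):
    px=(242+(u-396)/k-.4,172+(v-297)/k-.4); print("side",atz("side",*px,.126)-Rz(yaw)@np.array(P))
print("stud side",atz("side",215+208/k-.4,120+(420-297)/k-.4,.054), proj("side",[.48,.199,.054]))
E
```

```text
[ 0.52961772 -0.01717758  0.126     ] [ 0.53433743 -0.04109628  0.126     ] 0.02437990279642314 0.19482037901595672
gauge from top [ 0.52412891 -0.03068565  0.126     ]
side [ 0.52809156 -0.0318569   0.        ]
side [ 0.52746306 -0.03252859  0.        ]
side [ 0.52622618 -0.02453003  0.        ]
stud side [0.47932551 0.2027679  0.054     ] [248.50726202 140.41960498]
```

Request:
jog_arm(plan=[[0.012,-0.04,0,0,0,2,0.08],[0.024,-0.08,0,0,0,5.2,0.08],[0.035,-0.117,0,0,0,5.2,0.08],[0.035,-0.117,0,0,0,5.2,0.08],[0.035,-0.117,-0.02,0,0,5.2,0.08]])

```text
time_s: 6.5
ee_pos: [0.526, -0.024, 0.1753]
tcp_rot: [[0.982, 0.189, 0.004], [0.188, -0.982, 0.001], [0.004, -0.0, -1.0]]
ft_force: [0.1, -0.3, -0.0]
gripper_width: 0.0798
gripper_force: 0.0
```

Request:
jog_arm(plan=[[0,-0.006,-0.03,0,0,0,0.06],[0,-0.006,-0.06,0,0,0,0.06],[0,-0.006,-0.074,0,0,0,0.06],[0,-0.006,-0.074,0,0,0,0.045],[0,-0.006,-0.074,0,0,0,0.0],[0,-0.006,-0.074,0,0,0,0.0],[0,-0.006,-0.074,0,0,0,0.0],[0,-0.006,-0.074,0,0,0,0.0],[0,-0.006,-0.074,0,0,0,0.0]])

```text
time_s: 7.62
ee_pos: [0.5249, -0.031, 0.101]
tcp_rot: [[0.982, 0.19, 0.001], [0.19, -0.982, 0.0], [0.001, 0.0, -1.0]]
ft_force: [-0.8, 1.4, 6.1]
gripper_width: 0.026
gripper_force: 30.0
```

Request:
jog_arm(plan=[[0,0,0.05,0,0,0,0],[0,0,0.11,0,0,8,0],[0,-0.01,0.17,0,0,18,0],[-0.01,-0.04,0.22,0,0,28,0],[-0.02,-0.09,0.26,0,0,38,0],[-0.03,-0.14,0.3,0,0,48,0],[-0.04,-0.19,0.32,0,0,58,0],[-0.05,-0.24,0.32,0,0,68,0],[-0.055,-0.27,0.32,0,0,79,0],[-0.055,-0.27,0.32,0,0,79,0]])

```text
time_s: 8.88
ee_pos: [0.4676, -0.304, 0.4192]
tcp_rot: [[0.006, 1.0, -0.002], [1.0, -0.006, 0.0], [0.0, -0.002, -1.0]]
ft_force: [-0.1, 1.0, -2.0]
gripper_width: 0.0256
gripper_force: 30.0
```

Request:
jog_arm(plan=[[0,0,0,-9,0,0,0],[0,0,0,-18,0,0,0],[0,0,0,-27,0,0,0],[0,0,0,-30,0,0,0],[0,0,0,-30,0,0,0],[0,0,0,-30,0,0,0],[0,0,0,-30,0,0,0],[0,0,0,-30,0,0,0],[0,0,0,-30,0,0,0]])

```text
time_s: 10.0
ee_pos: [0.4692, -0.3014, 0.4203]
tcp_rot: [[0.001, 1.0, -0.0], [0.866, -0.001, -0.5], [-0.5, 0.0, -0.866]]
ft_force: [0.0, 1.0, -1.7]
gripper_width: 0.0261
gripper_force: 30.0
```

```bash
python3 - <<'E'
from h import *
s=telemetry.state(); print(s["ee_pos"],np.round(s["tcp_rot"],3).tolist(),s["time_s"])
d=np.mean([snapshot("side").astype(float) for _ in range(4)],0).astype(np.uint8)
np.save("d2.npy",d)
R=np.array(s["tcp_rot"]);c=np.array(s["ee_pos"])+R[:,2]*.048; u,v=proj("side",c).astype(int); print(u,v)
cv2.imwrite("pics/c4.png",cv2.resize(d[v-42:v+42,u-50:u+50],(700,588),interpolation=cv2.INTER_CUBIC)); print("org",u-50,v-42)
E
```

```text
[ 0.46922183 -0.30144093  0.42032773] [[0.001, 1.0, -0.0], [0.866, -0.001, -0.5], [-0.5, 0.0, -0.866]] 10.0
245 190
org 195 148
```

View pics/c4.png

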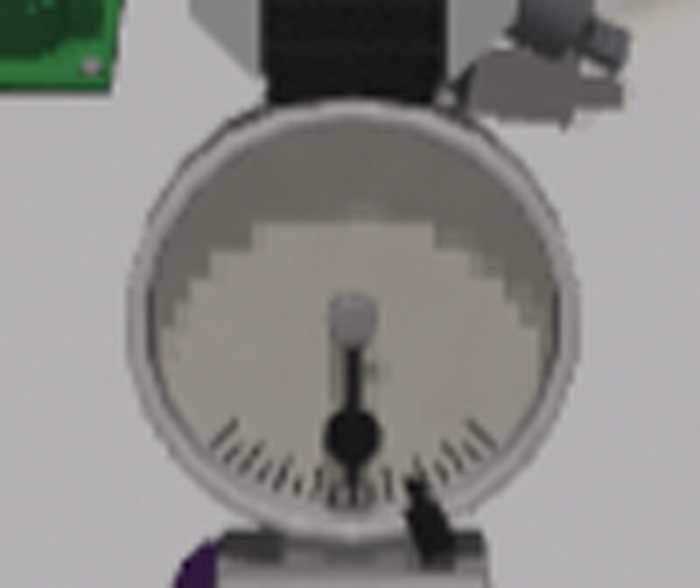

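Clear view: hub at (352,318), pointer hanging to (353,500), index rider from its inner tip (412,482) to (440,550), to the right, which is the gauge's −y side. That puts the index near −0.35. Next: measure it in the dial plane.

```bash
python3 - <<'E'
from h import *
s=telemetry.state(); R=np.array(s["tcp_rot"]); p=np.array(s["ee_pos"])
d=np.load("d2.npy").max(2).astype(float)
D=R[:,2]; Y=R[:,1]; N=np.cross(Y,D); N*=np.sign(N@[0,-.7,.7]) # down, lateral (right in image), face normal
O=p+D*.05+N*.009
def pl(u,v):
    e,r=ray("side",u,v); W=e+r*((O-e)@N)/(r@N); return np.array([(W-O)@Y,(W-O)@D])
px=lambda a,b:((a+.5)/7+195-.5,(b+.5)/7+148-.5)
h=pl(*px(352,318)); print("hub",h*1e3)
for n,q in dict(tipI=(412,482),outI=(430,545),ptr=(353,437),ptrtip=(353,500),neck=(355,60),foot=(352.5,560),rimL=(128,318),rimR=(580,318)).items():
    w=pl(*px(*q))-h; print(n,np.round(w*1e3,1),round(np.arctan2(w[0],w[1]),3))
# dark centroid of the rider beyond 26 mm and the bob
for n,(a,b,c,e) in dict(rider=(400,455,470,565),bob=(325,385,405,470)).items():
    P=[];w=[]
    for v in range(*[int(t/7+148) for t in(c,e)]):
        for u in range(*[int(t/7+195) for t in(a,b)]):
            k=pl(u,v)-h; g=max(0,70-d[v,u])
            if g>0 and 0.010<np.hypot(*k)<.037: P.append(k);w.append(g)
    m=np.average(P,axis=0,weights=w); print(n,len(P),m*1e3,np.arctan2(m[0],m[1]))
print("Y world",Y)
E
```

```text
hub [-0.33303468 -0.98451774]
tipI [ 9.5 26.7] 0.344
outI [12.5 37.1] 0.324
ptr [ 0.2 19.3] 0.01
ptrtip [ 0.2 29.6] 0.007
neck [  0.4 -40.8] 3.132
foot [ 0.1 39.6] 0.004
rimL [-35.   0.] -1.57
rimR [35.7 -0. ] 1.571
rider 32 [11.25710938 31.56904024] 0.3425308770372427
bob 55 [ 0.03096742 19.09118998] 0.0016220779144212089
Y world [ 9.99999812e-01 -5.45611515e-04  2.79254875e-04]
```

Index reads −0.343, so the lean is about 19.65°. The gauge sits straight in the grip. Next: untilt, turn and carry it to the stud.

Request:
jog_arm(plan=[[0,0.03,0,10,0,0,0],[0,0.07,0,20,0,0,0],[0,0.11,-0.02,30,0,0,0],[0,0.13,-0.04,30,0,0,0]])

```text
time_s: 10.7
ee_pos: [0.4694, -0.1734, 0.3801]
tcp_rot: [[0.006, 1.0, 0.001], [1.0, -0.006, -0.0], [0.0, 0.001, -1.0]]
ft_force: [-0.1, 0.0, -0.8]
gripper_width: 0.0258
gripper_force: 30.0
```

Request:
jog_arm(plan=[[0,0.04,0,0,0,-10,0],[0,0.08,0,0,0,-20,0],[0,0.12,0,0,0,-30,0],[0,0.16,0,0,0,-40,0],[0.002,0.2,-0.02,0,0,-50,0],[0.004,0.24,-0.05,0,0,-60,0],[0.006,0.28,-0.08,0,0,-70,0],[0.008,0.32,-0.12,0,0,-80,0],[0.01,0.35,-0.16,0,0,-90,0],[0.01,0.37,-0.18,0,0,-99,0],[0.01,0.37,-0.18,0,0,-99,0],[0.01,0.37,-0.18,0,0,-99,0]])

```text
time_s: 12.2
ee_pos: [0.4801, 0.1981, 0.2011]
tcp_rot: [[0.988, -0.155, 0.001], [-0.155, -0.988, -0.0], [0.001, 0.0, -1.0]]
ft_force: [-0.4, -0.2, -1.6]
gripper_width: 0.0254
gripper_force: 30.0
```

Request:
jog_arm(plan=[[0,0.002,-0.02,0,0,0,0],[0,0.002,-0.035,0,0,0,0],[0,0.002,-0.042,0,0,0,0],[0,0.002,-0.045,0,0,0,0],[0,0.002,-0.045,0,0,0,0],[0,0.002,-0.045,0,0,0,0]])

```text
time_s: 12.95
ee_pos: [0.4797, 0.2011, 0.1557]
tcp_rot: [[0.988, -0.157, 0.001], [-0.157, -0.988, 0.0], [0.001, -0.0, -1.0]]
ft_force: [0.5, 0.6, -2.1]
gripper_width: 0.026
gripper_force: 30.0
```

Request:
jog_arm(plan=[[0,0,-0.001,0,0,0,0],[0,0,-0.002,0,0,0,0],[0,0,-0.003,0,0,0,0],[0,0,-0.003,0,0,0,0],[0,0,-0.003,0,0,0,0]])

```text
time_s: 13.58
ee_pos: [0.4796, 0.2011, 0.1524]
tcp_rot: [[0.988, -0.157, 0.0], [-0.157, -0.988, 0.0], [0.0, -0.0, -1.0]]
ft_force: [0.2, 0.0, -0.3]
gripper_width: 0.026
gripper_force: 30.0
```

```bash
python3 - <<'E'
from h import *
s=telemetry.state(); print(s["ee_pos"],s["ft_force"],s["moment"])
d=np.mean([snapshot("side").astype(float) for _ in range(3)],0).astype(np.uint8);t=snapshot("top")
f=lambda im,u,v:cv2.resize(im[v:v+80,u:u+53],(396,600),interpolation=cv2.INTER_CUBIC)
cv2.imwrite("pics/c5.png",np.hstack([f(d,222,92),f(t,140,165)]))
E
```

```text
[0.47958852 0.20107889 0.15242825] [ 0.23009309  0.03409771 -0.29764985] [ 0.11229103 -0.04994484  0.0305932 ]
```

View pics/c5.png

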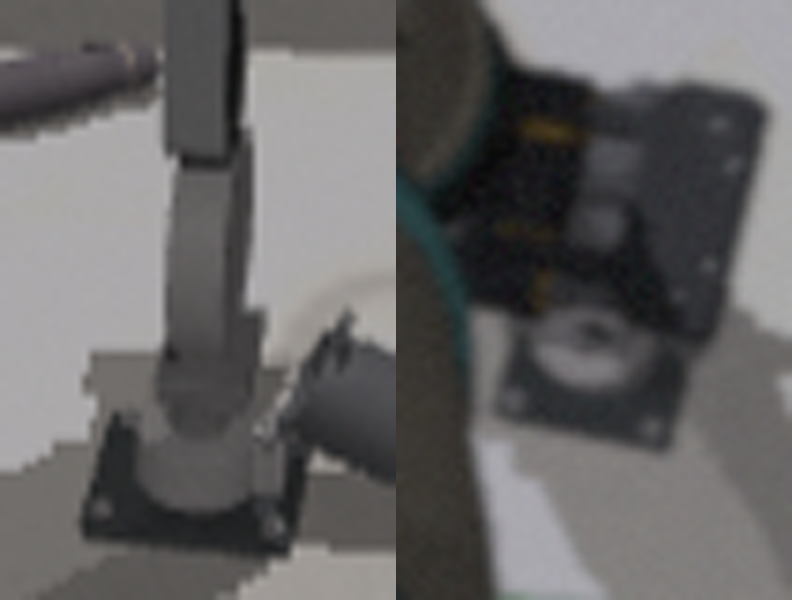

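Foot rests level on the stud: foot at side crop (210,390) over the collar. The load on the wrist dropped from about 2 N to 0.3 N. Hold level a moment, then rock.

Request:
jog_arm(plan=[[0,0,-0.0005,0,0,0,0],[0,0,-0.0005,0,0,0,0],[0,0,-0.0005,0,0,0,0],[0,0,-0.0005,0,0,0,0],[0,0,-0.0005,0,0,0,0],[0,0,-0.0005,0,0,0,0],[0,0,-0.0005,0,0,0,0],[0,0,-0.0005,0,0,0,0]])

```text
time_s: 14.78
ee_pos: [0.4795, 0.201, 0.1518]
tcp_rot: [[0.988, -0.157, 0.0], [-0.157, -0.988, 0.0], [0.0, -0.0, -1.0]]
ft_force: [1.0, 0.8, 0.2]
gripper_width: 0.0256
gripper_force: 30.0
```

Request:
jog_arm(plan=[[-0.0007,-0.0044,-0.0001,2.47,-0.39,0,0],[-0.0014,-0.0087,-0.0003,4.94,-0.785,0,0],[-0.002,-0.013,-0.0008,7.41,-1.18,0,0],[-0.0027,-0.0173,-0.0014,9.88,-1.57,0,0],[-0.0034,-0.0216,-0.0022,12.35,-1.96,0,0],[-0.0041,-0.0258,-0.0031,14.82,-2.36,0,0],[-0.0047,-0.0297,-0.0042,17.12,-2.72,0,0],[-0.0053,-0.0335,-0.0053,19.41,-3.09,0,0],[-0.0053,-0.0335,-0.0053,19.41,-3.09,0,0],[-0.0053,-0.0335,-0.0053,19.41,-3.09,0,0],[-0.0053,-0.0335,-0.0053,19.41,-3.09,0,0],[-0.0053,-0.0335,-0.0053,19.41,-3.09,0,0]])

```text
time_s: 16.27
ee_pos: [0.4738, 0.1679, 0.1466]
tcp_rot: [[0.988, -0.146, 0.052], [-0.156, -0.93, 0.332], [0.0, -0.336, -0.942]]
ft_force: [0.3, -2.5, 0.4]
gripper_width: 0.0258
gripper_force: 30.0
```

```bash
python3 - <<'E'
from h import *
s=telemetry.state(); R=np.array(s["tcp_rot"]); print(s["ee_pos"],s["ft_force"],s["moment"],s["gripper_width"],s["time_s"])
z=-R[:,2]; x=R[:,0]; print("lean",np.arcsin(R[2,1]),"x tilt",x[2])
d=np.mean([snapshot("side").astype(float) for _ in range(3)],0).astype(np.uint8)
t=np.mean([snapshot("top").astype(float) for _ in range(5)],0).astype(np.uint8)
np.save("t3.npy",t)
f=lambda im,u,v:cv2.resize(im[v:v+80,u:u+53],(396,600),interpolation=cv2.INTER_CUBIC)
cv2.imwrite("pics/c6.png",np.hstack([f(d,222,92),f(t,140,165)]))
E
```

```text
[0.47384584 0.16786048 0.14657367] [ 0.29308747 -2.50189754  0.40914817] [-0.95685188  0.30063847  0.0407278 ] 0.025773211991002295 16.275
lean -0.3425301693708584 x tilt 0.00018417358548012707
```

View pics/c6.png

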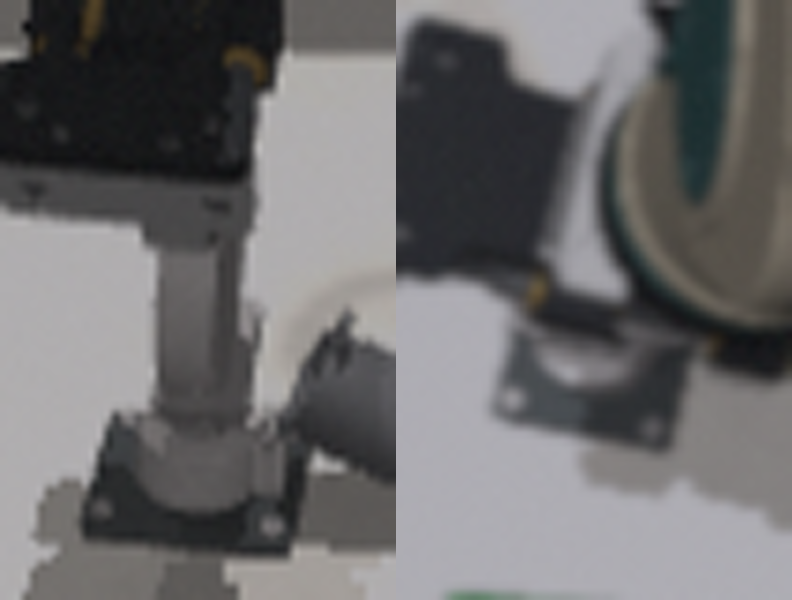

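Request:
jog_arm(plan=[[-0.0001,-0.0007,-0.0003,0,0,0,0],[-0.0002,-0.0014,-0.0005,0,0,0,0],[-0.0002,-0.0014,-0.0005,0,0,0,0],[-0.0002,-0.0014,-0.0005,0,0,0,0],[-0.0002,-0.0014,-0.0005,0,0,0,0],[-0.0002,-0.0014,-0.0005,0,0,0,0]])

```text
time_s: 17.42
ee_pos: [0.4742, 0.1661, 0.1461]
tcp_rot: [[0.988, -0.148, 0.053], [-0.157, -0.93, 0.332], [0.001, -0.336, -0.942]]
ft_force: [0.3, 1.0, -0.1]
gripper_width: 0.0258
gripper_force: 30.0
```

```bash
python3 - <<'E'
from h import *
s=telemetry.state(); R=np.array(s["tcp_rot"]); print(s["ee_pos"],s["ft_force"],s["moment"],s["gripper_width"],s["time_s"])
print("lean",np.arcsin(R[2,1]),R[2,0])
E
```

```text
[0.47416532 0.16609859 0.14609717] [ 0.32111774  0.95378186 -0.06169374] [-0.12901483 -0.02023705  0.00041442] 0.025808459651566452 17.425
lean -0.34318550184809593 0.0006636598545792577
```

```bash
python3 -c "
from rig import workorder; print(workorder.hand_in())"
```

```text
the job is handed in; nothing more can be done
None
```

I handed the job in at about 17.4 s: the cap is fully back, the gauge was set level on the stud, and it is now held there leaning 0.343 rad to match the index I measured at −0.343. The arm hid the dial in that pose, so I set the pointer's match to the index from the tool angle and couldn't check it by eye.

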